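# Lock the loose levelling foot of an upturned monitor riser

## Robot

A 6-joint arm with a two-finger parallel gripper is mounted at the origin on the work surface. World frame = base frame: x ahead of the robot, y to its left, z up, the work surface at z = 0. Lengths are in m, angles in rad, forces in N, time in s.
With the tool pointing down it reaches from about 0.35 to 0.85 m from the base axis. Payload 8.1 kg.
Tool frame: the origin (TCP) lies on the mounting face of the last link; the fingertips stand 186 mm ahead of it and the grasp point (between the pads) lies 167 mm ahead of it; z points along the fingers, y is the line along which they close (so a half turn about z gives the same grasp; the last joint's range is limited). The gripper opens to 93 mm and grips with 3 to 60 N. Pads are 15 mm wide; open, the fingers measure 128 mm over their backs; the gripper's body (75 mm by 188 mm) begins 65 mm behind the grasp point.
Start: joints at [-1.198, 0.13, 1.488, -0, 1.523, -0.085], TCP at [0.265, -0.538, 0.405] pointing down, gripper open.
Joint ranges: [-2.96, 2.96], [-0.89, 2.26], [0.02, 2.5], [-1.34, 4.48], [0, 2.73], [-2.66, 2.66]. Speed limits (rad/s): [2.39, 2.39, 2.79, 3.14, 3.14, 3.14].

## Interface

Orientations are given as a rotation vector (axis times angle).
In Python, from plant import * gives the robot as it stands. The module is installed in compiled form; this text tells all that it offers.
- The arm moves only by the tool arm_command, never from a script. Its argument "increments" is a list of rows, each a list of 6 numbers: the shift along the tool's x, y, z in units of 0.2 m (1.0 is 0.2 m), then the turn, a rotation vector about the tool's x, y, z in units of pi rad (1.0 is pi rad). A call has exactly 5 rows; each row is the pose to reach, as a shift and turn from the pose commanded when the call began, along the tool's axes at that moment, turning the shorter way round; what a row does not reach only later rows make up. A row lasts 1/8 s, in which the tool goes at most 62.5 mm and 10.7 degrees, less where a joint would pass 70% of its speed; a pose out of reach is approached as far as the arm can. A call with a number of a shift or a turn outside -1 to 1 is refused whole. A call with a gripper value outside its range is refused whole. "fingers" is the closure, from -1 (fully open) to 1 (shut), set as the call begins (left out, the last holds). The fingers move at their own pace and stop on an object; "force" is the grip in N (left out, the last holds). Time passes only in rows, so rows that repeat a pose let the fingers close, or fill a call up. It gives the time, the measured TCP pose, the force, the opening and the grip force at its end, in the units of the state.
- read_state(): the state, without advancing time (a new reading comes with each control period).
- read_camera(name): name is "scene" or "side" or "wrist"; returns a dict with "image" (420x560x3 uint8, red, green, blue), "fx", "fy", "cx", "cy" (pixels), "T" (4x4, takes a point from camera to world coordinates). Camera axes: x right, y down, z forward; pixel columns grow to the right and rows downward; lengths in m; the calibration is good to about 2 mm. A picture is of the moment at which its call begins. There is no depth.
- close_job(): hands the job in; it is judged then, once.
The state is a dict: "t": time; "q": joint angles; "dq": joint speeds; "joint_torque": joint torques, N m; "tool_pos": TCP position; "orientation": TCP orientation; "force": force on the tool from outside, world axes, zero at the start; "wrist_torque": the same for the moment, N m; "opening": finger opening in m; "gripper_force": force on a finger pad.
Only numpy, scipy, OpenCV 4.12 (cv2) and the standard library are available. Lean on these libraries where they do the work, as an engineer would, in place of code of your own. Each camera call takes 0.05 s, during which the arm holds its last target. There are 200 camera calls.

## Task

The wooden monitor riser lies upside down on the desk with two levelling feet on it; on one of them the orange jam nut is still loose above its brass nut. Take the orange nut by its bar, run it down clockwise until it meets the brass nut, and go on turning to tighten it firmly, until its white end lines up with the white mark on the steel plate; then let go. Leave the black jam nut, which is already locked, as it is.

Things in the scene. Friction and masses are not known exactly. Their poses are not given: they have to be found in the camera images.
- jam_nut_grip (a point): grip point of the orange plastic jam nut, on its upright screw axis, 10 mm below its top. Grip bar: 50 mm long, 14 thick, 34 tall, on a round hub 30 across, 10 tall; the point is 24 mm above the hub's top. x along the bar to its white end, y across it (fingers close along y), z up. The stud (10 across) sticks up to 15 mm above the bar. Below: fixed brass hex nut, 28 across flats
- jam_nut (a joint): how far the orange nut is run down, rad, growing as it turns clockwise seen from above. Starts between -1.0 and -0.6; 0 when it meets the brass nut and can run no farther. Turns easily (0.05 N m) and sinks 1.3 mm per radian. The foot, a steel plate 86 mm across, and the riser are fixed; it may be at either end of the riser
- nip (a joint): how far the orange nut is tightened after meeting the brass nut, rad: 0 at first, growing clockwise without sinking; 0.26 when the white end is in line with the white mark on the plate (28 to 41 mm from the axis), hard stop at 0.45. Takes 0.35 N m and stays where left. Whole turn to the mark: 0.26 minus the starting value of jam_nut
- locked_nut (a joint): turn of the black jam nut on the other foot, about 0.2 m or more away, same shape and size as the orange one, already tight with its white end at its mark, rad: 0, to stay so

How it is judged:
By the outcome, as a careful person would: the job done as asked, in the order asked, and still so for the second after the job is handed in, with the robot touching nothing.
It also fails if it takes over 32 s, if anything falls off the work surface, if the arm or the gripper's body presses on something with over 40 N, if the wrist force passes 120 N, or if a joint passes its speed limit or range.

## Working session

There is one attempt and no reset: what is moved stays moved. The work goes in short steps, Python scripts to look and compute and a tool call to move; the robot and the scene stay as the last step left them, time stands still between calls to the robot, and variables do not carry over. Pictures are saved under pics/ and viewed, at most 10 in all, crops included, and the job is handed in when it is done.

Besides the shell and the picture viewer there is one more tool, called after "Call:" as name(argument=value, ...), one argument or row to a line, values as JSON. arm_command: Moves the arm, as the interface text tells. Shifts and turns lie within -1 to 1; 1 stands for 0.2 m of shift or pi rad of turn. Its arguments: {"type":"object","properties":{"increments":{"type":"array","items":{"type":"array","items":{"type":"number","minimum":-1,"maximum":1}}},"fingers":{"type":"number"},"force":{"type":"number"}},"required":["increments"]}

```bash
mkdir -p pics; cat > h.py <<'E'
from plant import *
import numpy as np, cv2
from scipy.spatial.transform import Rotation as R
def ray(c,u,v):
    d=np.array([(u-c["cx"])/c["fx"],(v-c["cy"])/c["fy"],1.]);return c["T"][:3,3],c["T"][:3,:3]@d
def plane(c,u,v,z):
    o,d=ray(c,u,v);return o+d*(z-o[2])/d[2]
def tri(c1,p1,c2,p2):
    A=[];b=[]
    for c,p in((c1,p1),(c2,p2)):
        o,d=ray(c,*p);d=d/np.linalg.norm(d);M=np.eye(3)-np.outer(d,d);A.append(M);b.append(M@o)
    return np.linalg.lstsq(np.vstack(A),np.hstack(b),rcond=None)[0]
def proj(c,P):
    q=np.linalg.inv(c["T"])@np.append(P,1);return c["fx"]*q[0]/q[2]+c["cx"],c["fy"]*q[1]/q[2]+c["cy"]
E
python3 - <<'E'
from h import *
import pickle
cs={n:read_camera(n) for n in("scene","side","wrist")}
pickle.dump(cs,open("c0.pkl","wb"))
for n,c in cs.items():
    cv2.imwrite(f"pics/{n}0.png",c["image"][:,:,::-1]); print(n,c["T"].round(3).tolist(),c["fx"])
s=read_state();print(s["t"],s["tool_pos"],s["orientation"])
E
```

```text
scene [[0.772, 0.488, -0.406, 0.848], [0.635, -0.594, 0.494, -0.357], [-0.0, -0.64, -0.769, 0.645], [0.0, 0.0, 0.0, 1.0]] 518.8450074496742
side [[-0.997, -0.063, 0.036, 0.548], [-0.071, 0.727, -0.683, 0.484], [0.017, -0.684, -0.73, 0.599], [0.0, 0.0, 0.0, 1.0]] 464.8089723346129
wrist [[0.442, -0.869, -0.224, 0.327], [-0.897, -0.428, -0.109, -0.507], [-0.001, 0.249, -0.968, 0.384], [0.0, 0.0, 0.0, 1.0]] 295.30452300759276
0.15 [ 0.26514033 -0.53803691  0.4039248 ] [-3.05826800e+00 -7.12533352e-01  2.81426949e-04]
```

View pics/scene0.png

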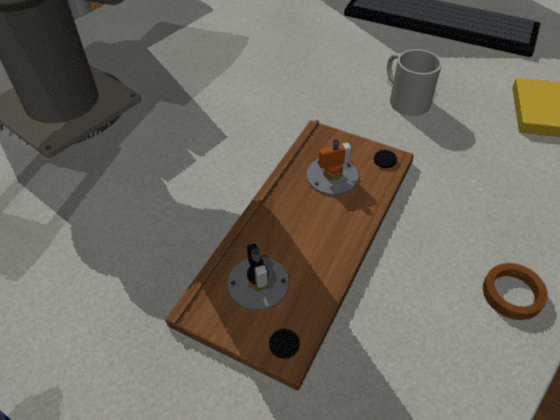

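View pics/side0.png

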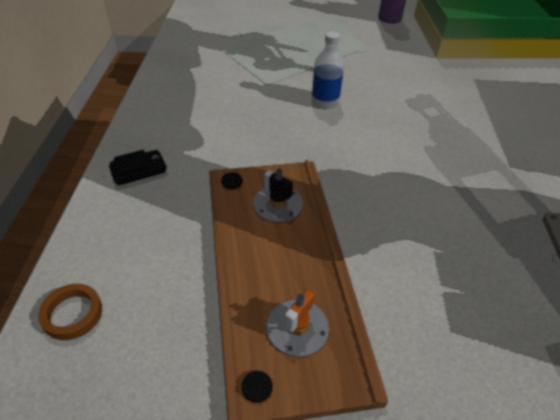

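Scene shows the orange nut near (335,158), its plate around (332,176), and the black nut at (258,268). In the side view the orange nut is at (300,312) and its plate at (298,327). Next I'll zoom in on the orange foot in both views.

```bash
python3 - <<'E'
from h import *
import pickle
cs=pickle.load(open("c0.pkl","rb"))
a=cs["scene"]["image"][130:200,300:370];b=cs["side"]["image"][280:360,260:340]
f=lambda i:cv2.resize(i,(400,400),interpolation=cv2.INTER_CUBIC)
cv2.imwrite("pics/z.png",np.hstack([f(a),f(b)])[:,:,::-1])
# grey plate + orange masks
P={}
for n,(x0,y0,x1,y1) in dict(scene=(295,130,370,205),side=(255,275,345,365)).items():
    im=cs[n]["image"];h=cv2.cvtColor(im,cv2.COLOR_RGB2HSV)
    for k,m in dict(plate=(h[...,1]<70)&(h[...,2]>60)&(h[...,2]<170),orange=(h[...,0]<12)&(h[...,1]>190)&(h[...,2]>130),white=(h[...,1]<50)&(h[...,2]>170)).items():
        mm=np.zeros(m.shape,np.uint8);mm[y0:y1,x0:x1]=m[y0:y1,x0:x1]
        nn,l,s,ce=cv2.connectedComponentsWithStats(mm)
        print(n,k,[(s[i].tolist(),ce[i].round(1).tolist()) for i in range(1,nn) if s[i][4]>8])
E
```

```text
scene plate [([295, 130, 8, 11, 48], [297.3, 133.3]), ([341, 130, 29, 10, 152], [359.3, 132.8]), ([306, 142, 53, 53, 1172], [333.3, 176.6])]
scene orange [([320, 148, 13, 5, 30], [326.5, 149.8])]
scene white []
side plate [([299, 295, 5, 11, 16], [302.0, 301.1]), ([266, 299, 63, 58, 2309], [296.3, 330.3])]
side orange []
side white []
```

View pics/z.png

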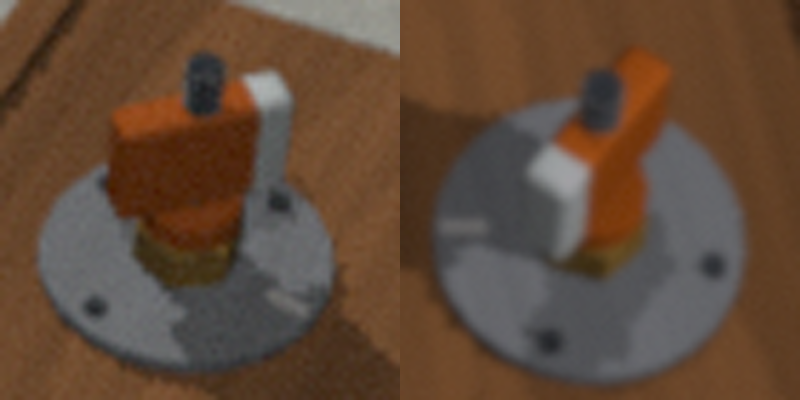

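The crop shows the white end pointing toward crop scene (270,88) and side (560,160). The mark is at scene (288,304) and side (463,227), so clockwise of the bar seen from above. Next I'll triangulate.

```bash
cat > m.py <<'E'
from h import *
import pickle
cs=pickle.load(open("c0.pkl","rb"));a,b=cs["scene"],cs["side"]
S=lambda x,y:(300+x*.175-.4,130+y*.175-.4); D=lambda x,y:(260+(x-400)/5-.4,280+y/5-.4)
T=lambda p,q:tri(a,S(*p),b,D(*q))
pts=dict(mark=T((288,304),(463,227)),mi=T((268,293),(488,227)),mo=T((308,316),(440,227)),plate=T((187,256),(590,240)),studtop=T((205,60),(601,75)),
 white=T((270,88),(560,160)),hole1=T((279,202),(549,343)) )
for k,v in pts.items(): print(k,v.round(4))
E
python3 - <<'E'
exec(open("m.py").read())
z=pts["mark"][2]
for n,c,F,L in(("scene",a,S,[(38,245),(335,260),(185,370)]),("side",b,D,[(433,235),(747,240),(595,382)])):
    P=np.array([plane(c,*F(*p),z)[:2] for p in L])
    A=np.c_[2*P,np.ones(3)];s=np.linalg.solve(A,(P**2).sum(1));print(n,"plate circ",s[:2].round(4),np.sqrt(s[2]+s[0]**2+s[1]**2).round(4))
E
```

```text
mark [0.5643 0.1602 0.0273]
mi [0.5575 0.1598 0.0276]
mo [0.5709 0.1604 0.0267]
plate [0.5293 0.1597 0.0244]
studtop [0.5304 0.1573 0.1026]
white [0.5406 0.1738 0.0873]
hole1 [0.5389 0.1925 0.0272]
scene plate circ [0.531 0.156] 0.0431
side plate circ [0.5298 0.1598] 0.0431
```

Axis ≈ (0.530, 0.158) and bar top z ≈ 0.0875. The bar points to about 1.0 rad and the mark to about 0.05 rad. I'll travel there at height first.

Call:
arm_command(
  increments=[
    [0.2, -0.19, 0, 0, 0, 0],
    [0.4, -0.38, 0, 0, 0, 0],
    [0.6, -0.57, 0, 0, 0, 0],
    [0.8, -0.76, 0, 0, 0, 0],
    [1.0, -0.95, 0, 0, 0, 0],
  ],
  fingers=-1,
  force=60,
)

```text
t: 0.78
tool_pos: [0.3608, -0.2776, 0.4045]
orientation: [-3.06, -0.712, -0.0]
force: [0.3, 0.8, 0.5]
opening: 0.0927
gripper_force: 0.0
```

Call:
arm_command(
  increments=[
    [0.2, -0.18, 0, 0, 0, 0],
    [0.4, -0.36, 0, 0, 0, 0],
    [0.6, -0.54, 0, 0, 0, 0],
    [0.8, -0.72, 0, 0, 0, 0],
    [1.0, -0.9, 0, 0, 0, 0],
  ],
)

```text
t: 1.4
tool_pos: [0.4607, -0.0277, 0.4047]
orientation: [3.059, 0.713, 0.0]
force: [1.6, -0.7, 0.4]
opening: 0.0929
gripper_force: 0.0
```

Call:
arm_command(
  increments=[
    [0.15, -0.14, 0.03, 0, 0, -0.036],
    [0.3, -0.28, 0.06, 0, 0, -0.072],
    [0.45, -0.42, 0.09, 0, 0, -0.108],
    [0.6, -0.56, 0.12, 0, 0, -0.144],
    [0.73, -0.69, 0.15, 0, 0, -0.18],
  ],
)

```text
t: 2.02
tool_pos: [0.5307, 0.1603, 0.3742]
orientation: [-2.736, -1.544, 0.001]
force: [0.6, -0.4, 0.1]
opening: 0.0928
gripper_force: 0.0
```

```bash
python3 - <<'E'
from h import *
import pickle
c=read_camera("wrist");pickle.dump(c,open("c1.pkl","wb"))
s=read_state();X=R.from_rotvec(s["orientation"]).as_matrix();print(s["t"],s["tool_pos"],s["q"],X.round(3).tolist())
cv2.imwrite("pics/w1.png",c["image"][:,:,::-1]);print(c["T"][:3,3],proj(c,[.530,.158,.0875]),proj(c,[.564,.160,.027]))
E
```

```text
2.075 [0.53090118 0.16329776 0.37315658] [0.20531765 0.02711146 1.65473837 0.00225428 1.46040492 0.74132285] [[0.511, 0.86, -0.001], [0.86, -0.511, 0.002], [0.001, -0.002, -1.0]]
[0.56634713 0.22017047 0.35435949] (np.float64(286.0665991296924), np.float64(213.38678496869198)) (np.float64(310.996965949913), np.float64(182.63127941975247))
```

View pics/w1.png

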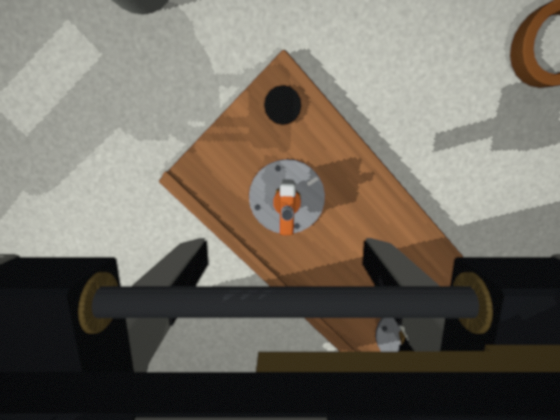

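The wrist view shows the bar nearly vertical in the image: white end (287,190), stud (287,213), mark (313,183). I'll refine with masks.

```bash
python3 - <<'E'
from h import *
import pickle
c=pickle.load(open("c1.pkl","rb"))
im=c["image"];cr=im[150:245,240:335]
cv2.imwrite("pics/w1z.png",cv2.resize(cr,(760,600) if 0 else (570,570),interpolation=cv2.INTER_CUBIC)[:,:,::-1])
h=cv2.cvtColor(im,cv2.COLOR_RGB2HSV)
def comp(m):
    mm=np.zeros(m.shape,np.uint8);mm[150:245,240:335]=m[150:245,240:335]
    n,l,s,ce=cv2.connectedComponentsWithStats(mm);return [(s[i].tolist(),ce[i].round(2).tolist()) for i in range(1,n) if s[i][4]>5]
print("orange",comp((h[...,0]<14)&(h[...,1]>200)&(h[...,2]>120)))
print("white",comp((h[...,1]<40)&(h[...,2]>170)))
E
```

```text
orange []
white [([280, 185, 14, 11, 138], [286.54, 189.92])]
```

View pics/w1z.png

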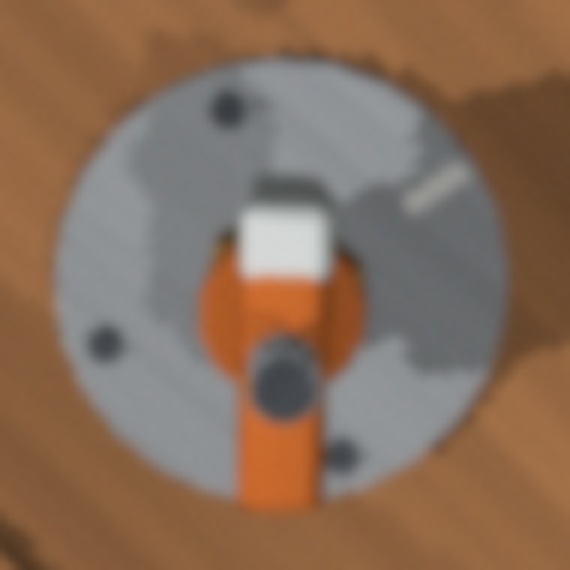

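```bash
python3 - <<'E'
from h import *
import pickle
c=pickle.load(open("c1.pkl","rb"))
W=lambda x,y,z:plane(c,240+x/6-.42,150+y/6-.42,z)[:2]
tl,tr,bl,br=[W(*p,.0875) for p in((241,206),(329,207),(239,508),(322,508))]
d=(tl+tr)/2-(bl+br)/2;ctr=(tl+tr+bl+br)/4
print("bar c",ctr.round(4),"len",np.linalg.norm(d),"wid",np.linalg.norm(tr-tl),np.linalg.norm(br-bl),"ang",np.arctan2(d[1],d[0]))
P=np.array([W(*p,.027) for p in((55,280),(508,280),(282,57),(282,503))])
s=np.linalg.lstsq(np.c_[2*P,np.ones(4)],(P**2).sum(1),rcond=None)[0];print("plate",s[:2],np.sqrt(s[2]+s[0]**2+s[1]**2))
mi,mo=W(407,208,.027),W(466,170,.027);print("mark",mi,mo,"dir",np.arctan2(*(mo-mi)[::-1]),"from c",[float(np.arctan2(*((mi+mo)/2-q)[::-1])) for q in(ctr,s[:2])])
E
```

```text
bar c [0.5324 0.1608] len 0.04837544269884331 wid 0.01338373456235644 0.013188127831712353 ang 1.0145373828384867
plate [0.53182644 0.15967037] 0.04283267048767397
mark [0.55965708 0.16049181] [0.57259633 0.16099852] dir 0.039140514848442914 from c [-0.0007283027205446009, 0.031324468814396]
```

Call:
arm_command(
  increments=[
    [0, 0, 0.15, 0, 0, 0.002],
    [0, 0, 0.3, 0, 0, 0.002],
    [0, 0, 0.45, 0, 0, 0.002],
    [0, 0, 0.58, 0, 0, 0.002],
    [0, 0, 0.64, 0, 0, 0.002],
  ],
)

```text
t: 2.7
tool_pos: [0.5296, 0.1585, 0.2448]
orientation: [-2.744, -1.529, 0.005]
force: [0.6, 0.5, -0.2]
opening: 0.0928
gripper_force: 0.0
```

```bash
python3 - <<'E'
from h import *
c=read_camera("scene");s=read_state();X=R.from_rotvec(s["orientation"]).as_matrix()
print(s["t"],s["tool_pos"],np.arctan2(X[1,0],X[0,0]),s["force"],s["wrist_torque"])
cv2.imwrite("pics/s2.png",cv2.resize(c["image"][90:230,240:430],(760,560))[:,:,::-1])
E
```

```text
2.75 [0.52940953 0.15846923 0.24394316] 1.0167207992883243 [-1.64234159  0.31742847 -0.65817302] [-0.03550241 -0.00444492  0.0119924 ]
```

View pics/s2.png

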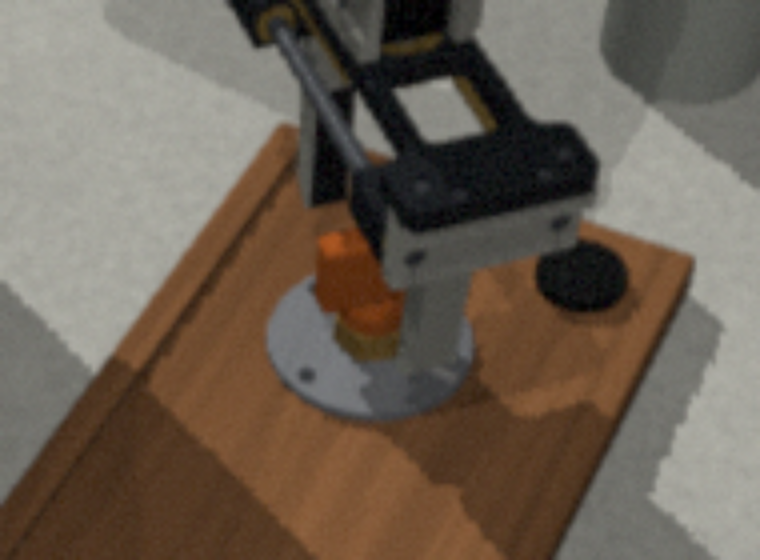

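The fingers straddle the orange bar at grip height with nothing touching, so I'll close.

Call:
arm_command(
  increments=[
    [0, 0, 0, 0, 0, 0],
    [0, 0, 0, 0, 0, 0],
    [0, 0, 0, 0, 0, 0],
    [0, 0, 0, 0, 0, 0],
    [0, 0, 0, 0, 0, 0],
  ],
  fingers=1,
  force=60,
)

```text
t: 3.38
tool_pos: [0.5305, 0.1588, 0.247]
orientation: [2.744, 1.53, 0.001]
force: [-0.2, 0.8, -0.5]
opening: 0.048
gripper_force: 0.0
```

Call:
arm_command(
  increments=[
    [0, 0, 0, 0, 0, 0],
    [0, 0, 0, 0, 0, 0],
    [0, 0, 0, 0, 0, 0],
    [0, 0, 0, 0, 0, 0],
    [0, 0, 0, 0, 0, 0],
  ],
)

```text
t: 4.0
tool_pos: [0.5309, 0.1585, 0.2469]
orientation: [2.743, 1.529, 0.001]
force: [4.9, -3.0, -2.1]
opening: 0.0139
gripper_force: 59.9
```

```bash
cat > st.py <<'E'
from h import *
s=read_state();X=R.from_rotvec(s["orientation"]).as_matrix()
print(s["t"],s["tool_pos"].round(4),"th",np.arctan2(X[1,0],X[0,0]).round(4),"F",s["force"].round(2),"M",s["wrist_torque"].round(3),s["opening"],s["gripper_force"],s["q"].round(3))
E
python3 st.py
```

```text
4.0 [0.5309 0.1585 0.2469] th 1.0167 F [ 4.86 -3.   -2.05] M [-0.489 -0.818 -0.117] 0.013886559101147911 59.91015315055847 [ 1.980e-01  1.400e-01  1.776e+00 -1.000e-03  1.224e+00  7.520e-01]
```

Gripped: opening is 13.9 mm at 60 N. Next I'll run it down, following the sink.

Call:
arm_command(
  increments=[
    [0, 0.003, 0.001, 0, 0, 0.03],
    [0, 0.003, 0.002, 0, 0, 0.075],
    [0, 0.003, 0.003, 0, 0, 0.12],
    [0, 0.003, 0.004, 0, 0, 0.165],
    [0, 0.003, 0.0045, 0, 0, 0.2],
  ],
)

```text
t: 4.62
tool_pos: [0.531, 0.1585, 0.246]
orientation: [-3.083, -0.6, -0.0]
force: [2.0, -0.6, 1.0]
opening: 0.0136
gripper_force: 59.9
```

```bash
python3 st.py
```

```text
4.625 [0.531  0.1585 0.246 ] th 0.3847 F [ 1.96 -0.61  1.01] M [-0.109 -0.274  0.069] 0.013646155266589275 59.93119239807129 [0.198 0.142 1.776 0.    1.224 1.384]
```

Call:
arm_command(
  increments=[
    [0, 0, 0.0003, 0, 0, 0.02],
    [0, 0, 0.0006, 0, 0, 0.04],
    [0, 0, 0.0006, 0, 0, 0.06],
    [0, 0, 0.0006, 0, 0, 0.08],
    [0, 0, 0.0006, 0, 0, 0.09],
  ],
)

```text
t: 5.25
tool_pos: [0.531, 0.1586, 0.2459]
orientation: [-3.137, -0.165, -0.0]
force: [1.3, 0.3, 0.3]
opening: 0.0137
gripper_force: 60.1
```

```bash
python3 st.py; python3 - <<'E'
from h import *
import pickle
cs={n:read_camera(n) for n in("scene","side","wrist")};pickle.dump(cs,open("c3.pkl","wb"))
s,d,w=[cs[n]["image"] for n in cs]
i=np.hstack([cv2.resize(s[130:200,295:370],(266,400)if 0 else (400,373)),cv2.resize(d[275:350,255:335],(400,373))])
cv2.imwrite("pics/m3.png",i[:,:,::-1])
E
python3 st.py
```

```text
5.25 [0.531  0.1586 0.2459] th 0.1052 F [1.34 0.31 0.27] M [ 0.084 -0.224  0.383] 0.013729847746702398 60.06467342376709 [0.198 0.142 1.776 0.    1.223 1.663]
5.4 [0.531  0.1586 0.2459] th 0.1069 F [ 1.53 -0.32  1.25] M [ 0.107 -0.258  0.298] 0.013791878346556442 60.02949357032776 [0.198 0.142 1.776 0.    1.223 1.661]
```

View pics/m3.png

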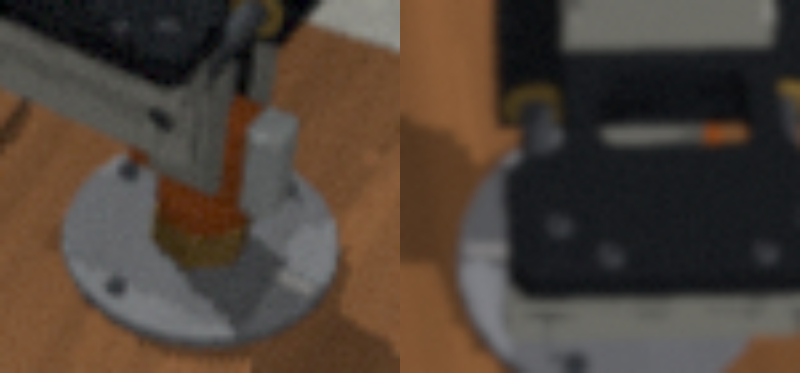

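Torque reached 0.38 N m, so it is in the tightening stage at tool angle 0.107. The mark is at about 0.04, so I'll turn about 0.063 more, release, rise, and check.

Call:
arm_command(
  increments=[
    [0, 0, 0, 0, 0, 0.008],
    [0, 0, 0, 0, 0, 0.016],
    [0, 0, 0, 0, 0, 0.02],
    [0, 0, 0, 0, 0, 0.02],
    [0, 0, 0, 0, 0, 0.02],
  ],
)

```text
t: 6.02
tool_pos: [0.531, 0.1586, 0.2458]
orientation: [-3.141, -0.068, -0.0]
force: [1.7, 1.8, 1.3]
opening: 0.0135
gripper_force: 60.0
```

```bash
python3 st.py
```

```text
6.025 [0.531  0.1586 0.2458] th 0.0434 F [1.67 1.76 1.29] M [ 0.487 -0.309  0.322] 0.01345381080874118 60.04877686500549 [0.198 0.142 1.776 0.    1.223 1.725]
```

Call:
arm_command(
  increments=[
    [0, 0, 0, 0, 0, 0],
    [0, 0, 0, 0, 0, 0],
    [0, 0, 0, 0, 0, 0],
    [0, 0, 0, 0, 0, 0],
    [0, 0, 0, 0, 0, 0],
  ],
  fingers=-1,
)

```text
t: 6.65
tool_pos: [0.5309, 0.1584, 0.2457]
orientation: [3.141, 0.068, -0.0]
force: [0.2, -0.2, 0.1]
opening: 0.0589
gripper_force: 0.0
```

Call:
arm_command(
  increments=[
    [0, 0, -0.1, 0, 0, 0],
    [0, 0, -0.25, 0, 0, 0],
    [0, 0, -0.4, 0, 0, 0],
    [0, 0, -0.55, 0, 0, 0],
    [0, 0, -0.65, 0, 0, 0],
  ],
)

```text
t: 7.28
tool_pos: [0.5313, 0.1586, 0.379]
orientation: [-3.14, -0.068, -0.005]
force: [0.7, 0.6, 0.2]
opening: 0.0928
gripper_force: 0.0
```

Call:
arm_command(
  increments=[
    [0, 0, 0, 0, 0, 0],
    [0, 0, 0, 0, 0, 0],
    [0, 0, 0, 0, 0, 0],
    [0, 0, 0, 0, 0, 0],
    [0, 0, 0, 0, 0, 0],
  ],
)

```text
t: 7.9
tool_pos: [0.5309, 0.1584, 0.3751]
orientation: [3.141, 0.068, -0.001]
force: [0.1, 0.0, 0.2]
opening: 0.0926
gripper_force: 0.0
```

```bash
python3 st.py; python3 - <<'E'
from h import *
import pickle
c=read_camera("wrist");pickle.dump(c,open("c4.pkl","wb"))
u,v=proj(c,[.531,.159,.05]);x0,y0=int(u)-47,int(v)-47;print(x0,y0)
cv2.imwrite("pics/w4.png",cv2.resize(c["image"][y0:y0+95,x0:x0+95],(570,570),interpolation=cv2.INTER_CUBIC)[:,:,::-1])
E
```

```text
7.9 [0.5309 0.1584 0.3751] th 0.0431 F [0.09 0.02 0.19] M [ 0.025 -0.008 -0.021] 0.09259637230304493 0.0 [0.197 0.022 1.656 0.    1.464 1.725]
238 153
```

View pics/w4.png

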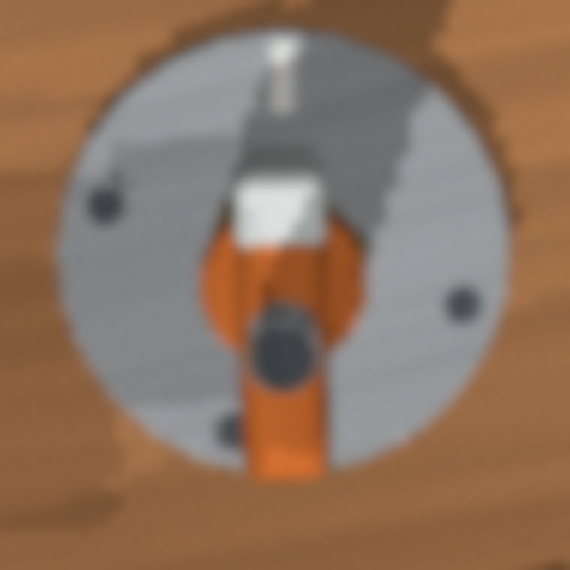

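The white end is nearly under the mark (mark x≈283.5, bar top x≈281, bar bottom x≈287 in the crop). I'll quantify the residual.

```bash
python3 - <<'E'
from h import *
import pickle
c=pickle.load(open("c4.pkl","rb"))
im=cv2.resize(c["image"][153:248,238:333],(570,570),interpolation=cv2.INTER_CUBIC)
W=lambda x,y,z:plane(c,238+x/6-.42,153+y/6-.42,z)[:2]
f=im.astype(float);sat=im.max(2).astype(int)-im.min(2)
# bar edges per row from orange/white masks
org=(f[...,0]-f[...,2]>110);wh=(sat<40)&(im.min(2)>175)
pts=[]
for y in list(range(190,240,5))+list(range(400,470,5)):
    m=(wh if y<245 else org)[y];x=np.where(m[200:370])[0]+200
    if y>=245 or len(x): pts.append(((x.min()+x.max())/2,y,x.min(),x.max()))
print([tuple(map(float,p)) for p in pts[::3]])
P=np.array([W(p[0],p[1],.0865) for p in pts])
d=np.linalg.svd(P-P.mean(0))[2][0];d*=np.sign(d[0]);print("bar ang",np.arctan2(d[1],d[0]))
w=(sat<45)&(im.min(2)>165);M=[(x,y) for y in range(45,112) for x in range(255,312) if w[y,x]]
Q=np.array([W(*p,.027) for p in M]);d2=np.linalg.svd(Q-Q.mean(0))[2][0];d2*=np.sign(d2[0])
C=np.array([W(*p,.027) for p in((57,250),(510,250),(284,30),(284,475))])
s=np.linalg.lstsq(np.c_[2*C,np.ones(4)],(C**2).sum(1),rcond=None)[0]
print(len(M),"mark",Q.mean(0),"dir",np.arctan2(d2[1],d2[0]),"plate",s[:2],"from plate",np.arctan2(*(Q.mean(0)-s[:2])[::-1]),"from tool",np.arctan2(*(Q.mean(0)-[.5309,.1584])[::-1]),"bar c",P.mean(0))
E
```

```text
[(277.5, 190.0, 242.0, 313.0), (274.0, 205.0, 240.0, 308.0), (272.0, 220.0, 242.0, 302.0), (267.0, 235.0, 242.0, 292.0), (283.5, 410.0, 250.0, 317.0), (283.0, 425.0, 249.0, 317.0), (284.5, 440.0, 250.0, 319.0), (287.0, 455.0, 253.0, 321.0)]
bar ang 0.0941216736546225
607 mark [0.56999201 0.1619243 ] dir -1.356969027124561 plate [0.53166779 0.15952047] from plate 0.06264130404943836 from tool 0.08991079032550629 bar c [0.53073872 0.16004943]
```

```bash
python3 - <<'E'
from h import *
import pickle
c=pickle.load(open("c4.pkl","rb"))
W=lambda u,v,z:plane(c,u,v,z)[:2]
im=cv2.GaussianBlur(c["image"],(3,3),0).astype(float);X0,Y0=238,153
def edge(y,lo,hi,ch):   # strongest gradient subpixel between crop cols
    r=ch[int(round(Y0+y/6-.42)),:];a,b=int(X0+lo/6),int(X0+hi/6)
    g=np.abs(np.convolve(r,[1,0,-1],'same'))[a:b+1];return (g**2*np.arange(a,b+1)).sum()/(g**2).sum()
br=im.mean(2);rb=im[...,0]-im[...,2]
L=[];Rr=[];
for y in (192,198,204,210,216,222,228):
    L.append((edge(y,218,258,br),y));Rr.append((edge(y,306,346,br),y))
for y in (410,416,422,428,434,440,446,452,458,464):
    L.append((edge(y,228,268,rb),y));Rr.append((edge(y,306,346,rb),y))
for n,E in(("L",L),("R",Rr)):
    P=np.array([W(x,round(Y0+y/6-.42),.0865) for x,y in E]);k=np.polyfit(P[:,0],P[:,1],1);print(n,np.arctan(k[0]),[round((x-X0+.42)*6) for x,y in E])
MM=[]
for y in (48,54,60,66,72,78,84,90,96,102):
    v=round(Y0+y/6-.42);r=br[v,X0+40:X0+56];w=np.clip(r-np.percentile(r,75),0,None);MM.append((((w*np.arange(X0+40,X0+56)).sum()/w.sum()),v))
print("markpx",[round((x-X0+.42)*6) for x,_ in MM]);Q=np.array([W(*p,.027) for p in MM])
for ctr in((.53167,.15952),(.5309,.1584)):print("mark ang",np.arctan2(*(Q.mean(0)-ctr)[::-1]))
print("mark dir",np.arctan(np.polyfit(Q[:,0],Q[:,1],1)[0]))
E
```

```text
L 0.07354023063672574 [239, 238, 237, 237, 237, 237, 236, 244, 244, 244, 244, 244, 245, 246, 247, 248, 249]
R 0.06760033709705524 [318, 317, 318, 320, 322, 324, 325, 324, 324, 324, 325, 325, 326, 326, 325, 325, 324]
markpx [280, 279, 278, 278, 261, 262, 264, 265, 265, 262]
mark ang 0.11859339363084521
mark ang 0.14759272746351623
mark dir -0.3184911288855592
```

The bar is at about 0.07 and the mark at about 0.04, so 0.03 rad is left; the bar lagged in the pads. I'll regrip aligned with the bar and turn a little further, allowing for that lag.

Call:
arm_command(
  increments=[
    [0, 0, 0.15, 0, 0, -0.0086],
    [0, 0, 0.3, 0, 0, -0.0086],
    [0, 0, 0.45, 0, 0, -0.0086],
    [0, 0, 0.58, 0, 0, -0.0086],
    [0, 0, 0.65, 0, 0, -0.0086],
  ],
)

```text
t: 8.57
tool_pos: [0.5304, 0.1584, 0.244]
orientation: [3.139, 0.11, -0.003]
force: [0.7, -0.6, -0.1]
opening: 0.0928
gripper_force: 0.0
```

Call:
arm_command(
  increments=[
    [0, 0, 0, 0, 0, 0],
    [0, 0, 0, 0, 0, 0],
    [0, 0, 0, 0, 0, 0],
    [0, 0, 0, 0, 0, 0],
    [0, 0, 0, 0, 0, 0],
  ],
  fingers=1,
)

```text
t: 9.2
tool_pos: [0.5311, 0.1585, 0.2461]
orientation: [-3.14, -0.11, -0.001]
force: [-0.5, -0.4, 0.1]
opening: 0.0476
gripper_force: 0.0
```

Call:
arm_command(
  increments=[
    [0, 0, 0, 0, 0, 0],
    [0, 0, 0, 0, 0, 0],
    [0, 0, 0, 0, 0, 0],
    [0, 0, 0, 0, 0, 0],
    [0, 0, 0, 0, 0, 0],
  ],
)

```text
t: 9.82
tool_pos: [0.531, 0.1585, 0.2457]
orientation: [-3.14, -0.11, 0.0]
force: [-0.1, -0.4, 0.4]
opening: 0.0136
gripper_force: 60.0
```

```bash
python3 st.py
```

```text
9.825 [0.531  0.1585 0.2457] th 0.0702 F [-0.07 -0.38  0.36] M [0.131 0.014 0.005] 0.013638657314469109 59.99996244907379 [0.198 0.143 1.776 0.    1.223 1.698]
```

The grip torque is about 0, so it is well aligned with the bar at 0.07. I'll make the last turn.

Call:
arm_command(
  increments=[
    [0, 0, 0, 0, 0, 0.005],
    [0, 0, 0, 0, 0, 0.01],
    [0, 0, 0, 0, 0, 0.016],
    [0, 0, 0, 0, 0, 0.016],
    [0, 0, 0, 0, 0, 0.016],
  ],
)

```text
t: 10.45
tool_pos: [0.5309, 0.1585, 0.2457]
orientation: [-3.141, -0.031, 0.0]
force: [-0.8, 1.6, -0.5]
opening: 0.0134
gripper_force: 60.1
```

```bash
python3 st.py
```

```text
10.45 [0.5309 0.1585 0.2457] th 0.0201 F [-0.79  1.62 -0.55] M [0.215 0.049 0.33 ] 0.013372890153726443 60.06742715835571 [0.198 0.142 1.776 0.    1.223 1.748]
```

Call:
arm_command(
  increments=[
    [0, 0, 0, 0, 0, 0],
    [0, 0, 0, 0, 0, 0],
    [0, 0, 0, 0, 0, 0],
    [0, 0, 0, 0, 0, 0],
    [0, 0, 0, 0, 0, 0],
  ],
  fingers=-1,
)

```text
t: 11.08
tool_pos: [0.531, 0.1585, 0.2457]
orientation: [3.141, 0.031, -0.0]
force: [0.1, 0.2, 0.6]
opening: 0.059
gripper_force: 0.0
```

Call:
arm_command(
  increments=[
    [0, 0, -0.1, 0, 0, 0],
    [0, 0, -0.25, 0, 0, 0],
    [0, 0, -0.4, 0, 0, 0],
    [0, 0, -0.55, 0, 0, 0],
    [0, 0, -0.65, 0, 0, 0],
  ],
)

```text
t: 11.7
tool_pos: [0.5313, 0.1586, 0.379]
orientation: [-3.141, -0.031, -0.005]
force: [-0.0, -0.2, 0.3]
opening: 0.093
gripper_force: 0.0
```

Call:
arm_command(
  increments=[
    [0, 0, 0, 0, 0, 0],
    [0, 0, 0, 0, 0, 0],
    [0, 0, 0, 0, 0, 0],
    [0, 0, 0, 0, 0, 0],
    [0, 0, 0, 0, 0, 0],
  ],
)

```text
t: 12.32
tool_pos: [0.5309, 0.1585, 0.3751]
orientation: [3.141, 0.031, -0.001]
force: [0.1, 0.1, 0.7]
opening: 0.0934
gripper_force: 0.0
```

```bash
python3 st.py; python3 - <<'E'
from h import *
import pickle
c=read_camera("wrist");pickle.dump(c,open("c5.pkl","wb"))
u,v=proj(c,[.531,.159,.05]);x0,y0=int(u)-47,int(v)-47;print(x0,y0)
cv2.imwrite("pics/w5.png",cv2.resize(c["image"][y0:y0+95,x0:x0+95],(570,570),interpolation=cv2.INTER_CUBIC)[:,:,::-1])
E
```

```text
12.325 [0.5309 0.1585 0.3751] th 0.0199 F [0.09 0.1  0.69] M [ 0.051  0.036 -0.018] 0.09343269719880828 0.0 [0.197 0.022 1.656 0.    1.464 1.748]
238 153
```

View pics/w5.png

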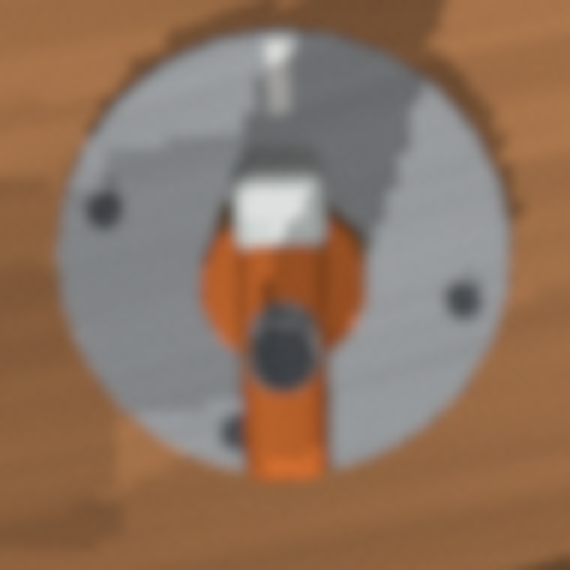

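The white end, bar line and mark now agree within about 0.01 rad (bar tilt 0.022 and mark offset 0.03 in the image). The gripper is open and clear, so I'll hand in.

```bash
python3 -c "
from plant import *
print(close_job())"
```

```text
the job is handed in; nothing more can be done
None
```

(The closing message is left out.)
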